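# Latch the stop flap and weigh a parcel

### The job

Press the raised, sprung stop flap of the weighing station down until its catch holds it by itself. Then push the carton that waits on the perforated deck across the lowered flap, so that it stands wholly and squarely on the weighing plate. Leave the flap latched down, do not topple or drop the carton, and leave everything else where it is.

Things in the scene. Friction and masses are not known exactly. Their poses are not given: they have to be found in the camera images.
- station: The fixed weighing station, 490 mm long (y = -270 to 210 mm in its frame) and 150 mm wide (x = -75 to 75 mm), no rails. Origin on the table; z up; parcels travel along its +y: from the perforated deck over the stop flap to the weighing plate, each 2 to 2.5 mm lower than the last. A grey display, up to 100 mm high, stands behind the plate at x = 120 to 200 mm.
- deck (a point): Centre of the top of the light blue perforated infeed deck, 220 mm along the station's y (y = -270 to -50 mm), 150 mm along its x, 80 mm above the table.
- hinge (a point): Middle of the flap's hinge line, at y = 45 mm in the station's frame, 77.5 mm above the table. The steel flap is 90 mm long, from here to its free edge towards the deck, and 112 mm wide (along x); down, its top is level at 77.5 mm.
- flap (a joint): Angle of the stop flap in rad. 0: sprung up, its free edge (towards the deck, -y) raised 40 degrees, which blocks the way; 0.70: level; 0.72: hard stop. The catch snaps over near 0.6 and then holds the flap at 0.69 to 0.72 by itself; released before that, the flap springs up again. Pressing it down near its free edge takes about 10 N at the most.
- flap_edge (a point): Middle of the flap's free edge, on its top face. With the flap up it lies at about y = -27, z = 134 mm in the station's frame, with the flap down at y = -45, z = 77 mm.
- plate (a point): Centre of the top face of the steel weighing plate, 75.5 mm above the table; 160 mm along the station's y (y = 50 to 210 mm), 150 mm along its x; axes as the station's.
- carton: Closed cardboard carton, 100 mm along its x, 110 mm along its y, 65 mm high, 0.3 to 0.55 kg; it stands on the infeed deck, a little turned. Origin: centre of its underside. Too wide to grasp.
- parcel_small: Bystander: closed cardboard carton 120 x 90 x 60 mm on the table behind the deck. Origin: centre of its underside.
- tape_roll: Bystander: roll of packing tape lying flat, 100 mm across, 48 mm high, on the table behind the flap. Origin: centre of its underside.
- scanner: Bystander: black hand scanner, 50 x 135 x 32 mm, on the table beyond the end of the weighing plate. Origin: on its underside.
- parcel_tall: Bystander: cardboard carton 120 x 120 x 160 mm on the right. Origin: centre of its underside.
- pen_cup: Bystander: empty grey cup, 84 mm across, 100 mm high, on the right. Origin: centre of its underside.
Things that resemble listed ones, but are neither listed nor needed, are in the scene too. What is shaped like the carton but turquoise or yellow is not meant.

How it is judged:
By the outcome, as a careful person would: the job done as asked, in the order asked, and still so for the second after the job is handed in, with the robot touching nothing.
It also fails if it takes over 58 s, if anything falls off the work surface, if the arm or the gripper's body presses on something with over 40 N, if the wrist force passes 120 N, or if a joint passes its speed limit or range.

### The arm

A 6-joint arm with a two-finger parallel gripper is mounted at the origin on the work surface. World frame = base frame: x ahead of the robot, y to its left, z up, the work surface at z = 0. Lengths are in mm, angles in degrees, forces in N, time in s.
With the tool pointing down it reaches from about 350 to 850 mm from the base axis. Payload 8.1 kg.
Tool frame: the origin (TCP) lies midway between the tips of the shut fingers; the grasp point (between the pads) lies 19 mm behind it; z points along the fingers, y is the line along which they close (so a half turn about z gives the same grasp; the last joint's range is limited). The gripper opens to 85 mm and grips with 20 to 120 N. Pads are 22 mm wide; open, the fingers measure 114 mm over their backs; the gripper's body (76 mm by 85 mm) begins 54 mm behind the grasp point. The pads swing forward as they close: fully open they stand 13 mm farther back than shut.
Start: joints at [-76.914, 7.471, 85.268, -0, 87.261, -4.893], TCP at [185.225, -570.699, 231.292] pointing down, gripper open.
Joint ranges: [-169.43, 169.43], [-51.17, 129.36], [1.28, 143.12], [-76.62, 256.62], [0, 156.53], [-152.29, 152.29]. Speed limits (degrees/s): [136.94, 136.94, 159.86, 180, 180, 180].

### API

Orientations are given as [roll, pitch, yaw] about the fixed x, y, z axes, in that order (R = Rz(yaw) Ry(pitch) Rx(roll)).
In Python, from bench import sensors, optics, r gives the robot as it stands.
- The arm moves only by the tool apply_moves, never from a script. Its argument "targets" is a list of rows, each a list of 7 numbers: the shift along the tool's x, y, z in mm, then the turn, a rotation vector about the tool's x, y, z in rad, then the closure, from 0 (fully open) to 1 (shut). In form: [[x, y, z, wx, wy, wz, claw], ...]. A call has 1 to 20 rows; each row shifts and turns the commanded pose from where the row before left it, along the tool's axes as they then stand; what a row does not reach is not made up. A row lasts 1/8 s, in which the tool goes at most 62.5 mm and 10.7 degrees, less where a joint would pass 70% of its speed; a pose out of reach is approached as far as the arm can. A call is refused whole if a number of a shift passes 62.5 or a number of a turn 0.188, either way. A call with a gripper value outside its range is refused whole. The fingers move at their own pace and stop on an object; "force" is the grip in N (left out, the last holds). Time passes only in rows, so rows that do not move let the fingers close. It gives the time, the measured TCP pose, the force, the opening and the grip force at its end, in the units of the state.
- sensors.sense(): the state, without advancing time (a new reading comes with each control period).
- optics.snapshot(name): name is "side" or "top" or "wrist"; returns the picture (400x640x3 uint8, red, green, blue); there is no depth.
- optics.get_calibration(name): a dict with "camera_matrix" (3x3 intrinsics, pixels), "dist_coeffs" ([k1, k2, p1, p2, k3] as OpenCV has them; the pictures are not rectified), "pose" (4x4, takes a point from camera to world coordinates). Camera axes: x right, y down, z forward; pixel columns grow to the right and rows downward; lengths in mm; the calibration is good to about 2 mm. A picture is of the moment at which its call begins: read the wrist's pose just before it. get_calibration takes no time and is no camera call; for the wrist camera it gives the pose at the moment of the call.
- r.hand_in(): hands the job in; it is judged then, once.
The state is a dict: "time": time; "joint_pos": joint angles; "qd": joint speeds; "joint_efforts": joint torques, N m; "tool_pos": TCP position; "tcp_rot": TCP orientation; "ft_force": force on the tool from outside, world axes, zero at the start; "wrist_torque": the same for the moment, N m; "finger_gap": finger opening in mm; "grip_force": force on a finger pad.
Only numpy, scipy, OpenCV 4.12 (cv2) and the standard library are available. Lean on these libraries where they do the work, as an engineer would, in place of code of your own. Each camera call takes 0.05 s, during which the arm holds its last target. There are 200 camera calls.

## Working session

There is one attempt and no reset: what is moved stays moved. The work goes in short steps, Python scripts to look and compute and a tool call to move; the robot and the scene stay as the last step left them, time stands still between calls to the robot, and variables do not carry over. Pictures are saved under pics/ and viewed, at most 10 in all, crops included, and the job is handed in when it is done.

Besides the shell and the picture viewer there is one more tool, called after "Emit:" as a command line: name --pt "numbers of a row" for each row, then --argument value for the rest. apply_moves: Moves the arm, as the interface text tells. Its arguments: {"type":"object","properties":{"targets":{"type":"array"},"force":{"type":"number"}},"required":["targets"]}

```bash
mkdir -p pics && python3 - <<'E'
from bench import sensors, optics, r
import cv2,numpy as np
for n in("top","side"):
    im=optics.snapshot(n); cv2.imwrite(f"pics/{n}0.png",im[:,:,::-1])
    c=optics.get_calibration(n);print(n,np.round(c["camera_matrix"],1).tolist(),c["dist_coeffs"],np.round(c["pose"],3).tolist())
s=sensors.sense();print(s)
E
```

```text
top [[439.5, 0.0, 320.1], [0.0, 439.5, 203.8], [0.0, 0.0, 1.0]] [0.01244408 0.         0.         0.         0.        ] [[-0.01, -0.988, 0.156, 384.758], [-1.0, 0.008, -0.016, -41.04], [0.014, -0.156, -0.988, 1336.747], [0.0, 0.0, 0.0, 1.0]]
side [[429.3, 0.0, 322.4], [0.0, 429.3, 198.6], [0.0, 0.0, 1.0]] [-0.06779039  0.          0.          0.          0.        ] [[-0.999, -0.016, 0.05, 490.465], [-0.051, 0.547, -0.836, 956.647], [-0.013, -0.837, -0.547, 762.647], [0.0, 0.0, 0.0, 1.0]]
{'time': 0.1, 'joint_pos': array([-7.69139655e+01,  7.51213775e+00,  8.53233243e+01, -1.23606476e-04,
        8.72606212e+01, -4.89305713e+00]), 'qd': array([ 0.03095971, -0.17263046, -0.14996238,  0.02118831,  0.00822424,
       -0.0586104 ]), 'joint_efforts': array([ 1.02469716e-03, -5.70956290e+01, -5.01939046e+01, -2.41291227e-04,
        8.26179225e-03, -2.66810889e-05]), 'tool_pos': array([ 185.11078143, -570.21437321,  230.33244943]), 'tcp_rot': array([-1.79904256e+02, -8.07251902e-03,  1.79790908e+01]), 'ft_force': array([-0.24941075, -0.50803396,  0.75700901]), 'wrist_torque': array([ 0.01451812, -0.01679677,  0.05081525]), 'grip_force': 0.0, 'finger_gap': 85.66519742848075}
```

View pics/top0.png

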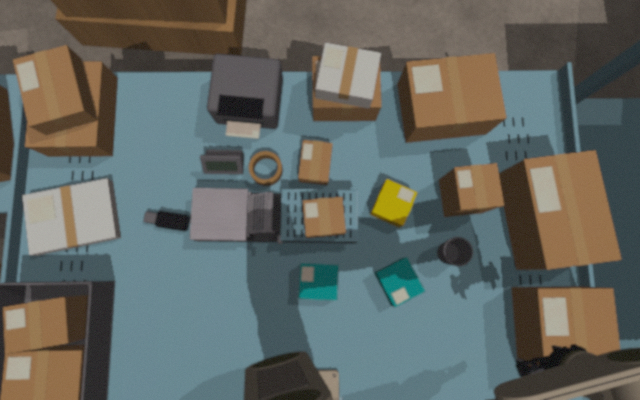

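View pics/side0.png

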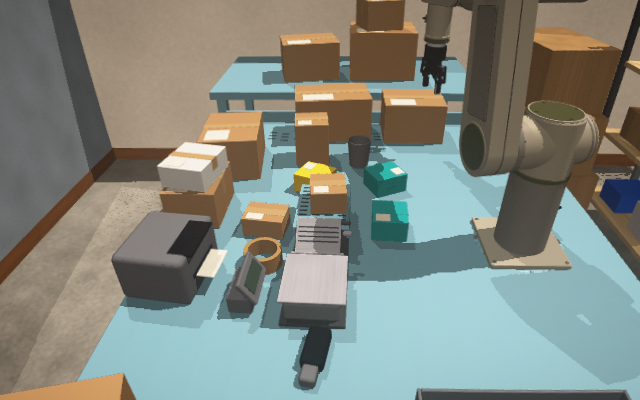

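The top view shows the plate at about (190–248, 188–242), the flap to x≈281, the deck to x≈357 and the carton at (303–345, 198–236). Station +y points image left, which is world +y. The side view shows the same row, with the flap raised. Next I'll measure with masks.

```bash
cat > h.py <<'E'
from bench import sensors, optics, r
import cv2,numpy as np
def ray(n,uv,z,cal=None):
    c=cal or optics.get_calibration(n)
    p=cv2.undistortPoints(np.float64(uv).reshape(-1,1,2),np.array(c["camera_matrix"]),np.array(c["dist_coeffs"])).reshape(-1,2)
    P=np.array(c["pose"]);d=np.c_[p,np.ones(len(p))]@P[:3,:3].T;o=P[:3,3]
    return (o+d*((z-o[2])/d[:,2])[:,None])[:,:2]
def rect(pts):
    b=cv2.minAreaRect(np.float32(pts));return [np.round(v,1).tolist() if not np.isscalar(v) else round(v,1) for v in b]
E
python3 - <<'E'
from h import *
im=cv2.imread("pics/top0.png");hsv=cv2.cvtColor(im,cv2.COLOR_BGR2HSV)
for p in[(220,215),(262,210),(262,230),(325,217),(285,240),(312,210),(240,200)]:print(p,hsv[p[1],p[0]])
def blob(m,seed):
    m=cv2.morphologyEx(m.astype(np.uint8),cv2.MORPH_OPEN,np.ones((3,3)));_,l=cv2.connectedComponents(m)
    c,_=cv2.findContours((l==l[seed[1],seed[0]]).astype(np.uint8),cv2.RETR_EXTERNAL,cv2.CHAIN_APPROX_NONE);return c[0].reshape(-1,2)
H,S,V=[hsv[:,:,i].astype(int) for i in range(3)]
roi=np.zeros(H.shape,bool);roi[185:245,185:250]=1
c=blob((S<60)&(V>95)&roi,(220,215));print("plate",rect(c),rect(ray("top",c,75.5)))
roi[:]=0;roi[190:245,295:352]=1
c=blob((H<25)&(S>50)&roi,(330,225));print("carton",rect(c),rect(ray("top",c,145)))
a=cv2.resize(im[135:260,180:370],None,fx=4,fy=4,interpolation=cv2.INTER_CUBIC);cv2.imwrite("pics/c1.png",a)
E
```

```text
(220, 215) [170  11 145]
(262, 210) [160  12  65]
(262, 230) [165  14  72]
(325, 217) [ 17 117 155]
(285, 240) [95 62 70]
(312, 210) [ 28  25 173]
(240, 200) [163  16 140]
plate [[219.0, 214.0], [54.0, 60.0], 90.0] [[557.2, 230.3], [170.7, 157.2], 89.5]
carton [[323.6, 216.6], [38.6, 40.4], 85.0] [[537.4, -69.2], [106.4, 110.3], 3.9]
```

View pics/c1.png

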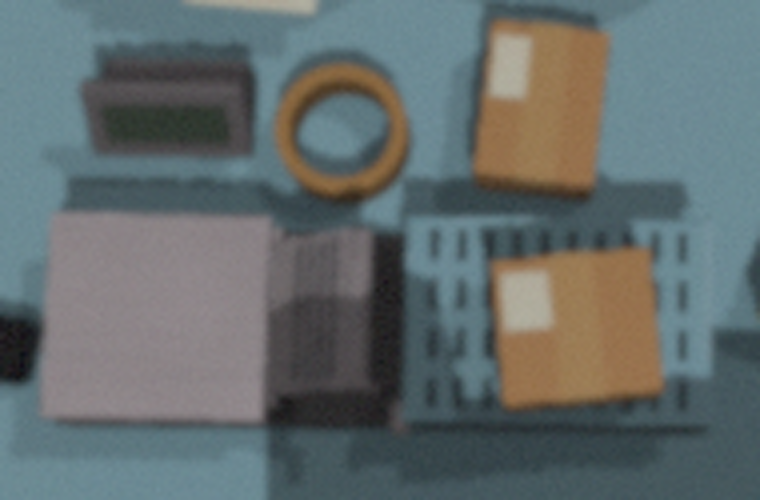

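The crop shows plate corners near (55,213), (272,213), (266,420), (42,416), deck corners (405,218), (712,220), (707,427), (403,425), and the carton top at (492,260), (652,247), (663,393), (505,408). The flap spans x 272–375.

```bash
python3 - <<'E'
from h import *
f=lambda L,z:ray("top",np.array(L)/4+[180,135]-0.375,z)
P=f([(55,213),(272,213),(266,420),(42,416)],75.5);D=f([(405,218),(712,220),(707,425),(403,425)],80);C=f([(492,260),(652,247),(663,393),(505,408)],145)
for n,X in zip("PDC",(P,D,C)):print(n,X.round(0).tolist(),X.mean(0).round(1),rect(X))
def yaw(a,b): return np.degrees(np.arctan2(*(b-a)[::-1]))-90
print(yaw(D[1],P[0]),yaw(D[2],P[3]),yaw(C[1],C[0]),yaw(C[2],C[3]))
c=optics.get_calibration("wrist");s=sensors.sense()
Rt=__import__("scipy.spatial.transform",fromlist=["Rotation"]).Rotation.from_euler("xyz",s["tcp_rot"],degrees=True).as_matrix()
W=np.array(c["pose"]);print(np.round(Rt,3),"cam in tool",np.round(Rt.T@W[:3,:3],3).tolist(),Rt.T@(W[:3,3]-s["tool_pos"]),c["camera_matrix"])
E
```

```text
P [[634.0, 307.0], [632.0, 150.0], [482.0, 152.0], [486.0, 311.0]] [558.5 230. ] [[558.1, 230.6], [159.4, 150.7], 89.3]
D [[627.0, 53.0], [624.0, -170.0], [475.0, -163.0], [477.0, 54.0]] [550.8 -56.9] [[550.5, -57.8], [223.3, 150.3], 89.2]
C [[585.0, -12.0], [593.0, -122.0], [492.0, -128.0], [483.0, -20.0]] [538.3 -70.4] [[538.5, -71.1], [102.2, 110.5], 4.7]
-1.136619679137354 -1.3398046491056448 4.276715711802439 4.925475256342537
[[ 0.951  0.309 -0.   ]
 [ 0.309 -0.951  0.002]
 [ 0.    -0.002 -1.   ]] cam in tool [[-0.001, -0.954, -0.301], [1.0, -0.001, -0.001], [0.001, -0.301, 0.954]] [  76.4667476     0.63274345 -141.30228593] [[346.2463486    0.         316.61804252]
 [  0.         346.2463486  201.96085725]
 [  0.           0.           1.        ]]
```

Emit:
apply_moves --pt "31 -28.5 0 0 0 0 1" --pt "31 -28.5 0 0 0 0 1" --pt "31 -28.5 0 0 0 0 1" --pt "31 -28.5 0 0 0 0 1" --pt "31 -28.5 0 0 0 0 1" --pt "31 -28.5 0 0 0 0 1" --pt "31 -28.5 0 0 0 0 1" --pt "31 -28.5 0 0 0 0 1" --pt "31 -28.5 0 0 0 0 1" --pt "31 -28.5 0 0 0 0 1" --pt "31 -28.5 0 0 0 0 1" --pt "31 -28.5 0 0 0 0 1" --pt "31 -28.5 0 0 0 0 1" --pt "31 -28.5 0 0 0 0 1" --pt "31 -28.5 0 0 0 0 1" --pt "31 -28.5 0 0 0 0 1" --pt "31 -28.5 0 0 0 0 1" --pt "31 -28.5 0 0 0 0 1"

```text
time: 2.35
tool_pos: [557.9, 90.8, 230.8]
tcp_rot: [-180.0, 0.0, 18.0]
ft_force: [0.0, -0.0, 1.0]
finger_gap: 0.1
grip_force: 0.0
```

Emit:
apply_moves --pt "0 0 0 0 0 -0.176 1" --pt "0 0 0 0 0 -0.176 1" --pt "0 0 0 0 0 -0.176 1" --pt "0 0 0 0 0 -0.176 1" --pt "0 0 0 0 0 -0.176 1" --pt "0 0 0 0 0 -0.176 1" --pt "0 0 0 0 0 -0.176 1" --pt "0 0 0 0 0 0 1"

```text
time: 3.35
tool_pos: [557.3, 89.5, 230.8]
tcp_rot: [-179.9, 0.0, 88.5]
ft_force: [1.3, 0.1, -0.5]
finger_gap: 0.0
grip_force: 0.0
```

```bash
python3 - <<'E'
from h import *
import pickle
c=optics.get_calibration("wrist");im=optics.snapshot("wrist");cv2.imwrite("pics/w1.png",im[:,:,::-1]);pickle.dump(c,open("w1.pkl","wb"))
s=sensors.sense();print(s["time"],s["tool_pos"],s["tcp_rot"],s["ft_force"])
E
```

```text
3.4 [557.39750888  89.47464828 230.86510689] [-1.79956828e+02  4.61147017e-03  8.83429032e+01] [-1.0320793   0.15010798  0.2625468 ]
```

View pics/w1.png

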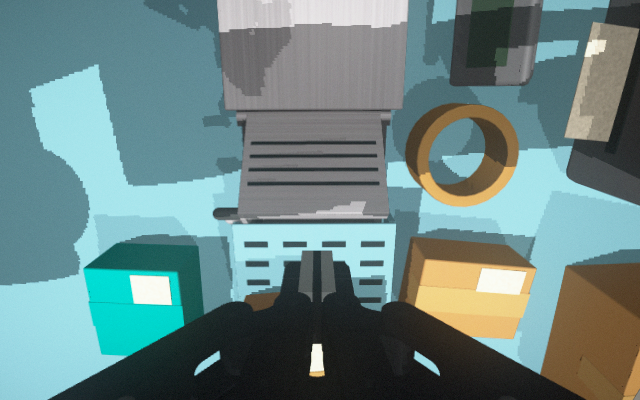

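The wrist view shows the plate's near edge from (223,110) to (404,108), the flap's free edge from about (237,217) to (387,217), and the deck's front edge at row ≈225 from x=232 to 396.

```bash
python3 - <<'E'
from h import *
import pickle
c=pickle.load(open("w1.pkl","rb"))
print("plate edge",ray("w",[(223,110),(404,108)],75.5,c).round(1))
print("flap",ray("w",[(237,217),(387,217)],134,c).round(1))
print("deck",ray("w",[(232,225),(396,225)],80,c).round(1))
E
```

```text
plate edge [[480.4 154.9]
 [631.2 152.4]]
flap [[498.2  80.8]
 [608.1  77.9]]
deck [[479.1  54. ]
 [627.6  50.1]]
```

Emit:
apply_moves --pt "2 -2 30 0 0 0 1" --pt "0 0 30 0 0 0 1" --pt "0 0 26 0 0 0 1" --pt "0 0 0 0 0 0 1" --pt "0 0 6 0 0 0 1" --pt "-0.5 0 6 0 0 0 1" --pt "-1 0 6 0 0 0 1" --pt "-1 0 6 0 0 0 1" --pt "-1 0 6 0 0 0 1" --pt "-1 0 6 0 0 0 1" --pt "-1 0 6 0 0 0 1"

```text
time: 4.78
tool_pos: [555.5, 85.9, 102.9]
tcp_rot: [180.0, 0.0, 88.6]
ft_force: [-0.4, -1.0, 1.7]
finger_gap: 0.1
grip_force: 0.6
```

Emit:
apply_moves --pt "-1 0 5 0 0 0 1" --pt "-1 0 5 0 0 0 1" --pt "-1 0 5 0 0 0 1" --pt "-1 0 4 0 0 0 1" --pt "0 0 3 0 0 0 1" --pt "0 0 2 0 0 0 1" --pt "0 0 1 0 0 0 1" --pt "0 0 0 0 0 0 1"

```text
time: 5.78
tool_pos: [555.4, 82.0, 78.2]
tcp_rot: [-180.0, 0.0, 88.6]
ft_force: [-1.3, -1.3, 0.3]
finger_gap: 0.1
grip_force: 0.8
```

Emit:
apply_moves --pt "0 0 1 0 0 0 1" --pt "0 0 1 0 0 0 1" --pt "0 0 0 0 0 0 1"

```text
time: 6.15
tool_pos: [555.5, 82.0, 76.4]
tcp_rot: [180.0, 0.0, 88.6]
ft_force: [0.4, -1.6, 2.4]
finger_gap: -0.0
grip_force: 1.1
```

```bash
python3 - <<'E'
from h import *
im=optics.snapshot("side");cv2.imwrite("pics/s2.png",cv2.resize(im[150:350,220:420,::-1],None,fx=3,fy=3))
E
```

```text
(no output)
```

View pics/s2.png

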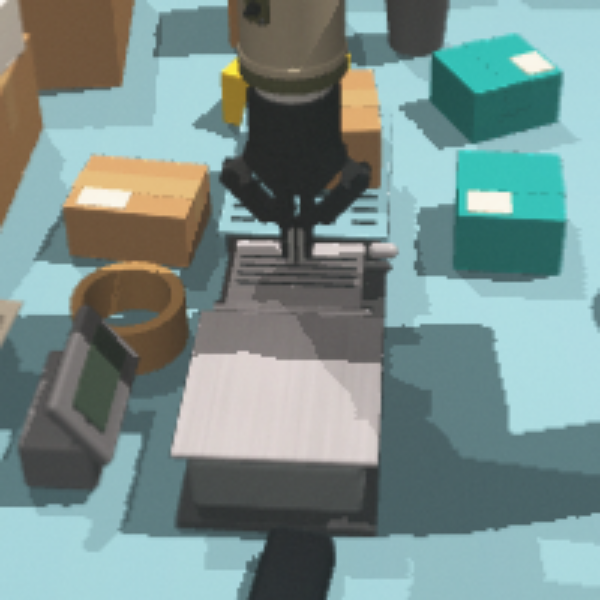

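The flap now looks level under the fingertips, at about (300,265). I'll press slightly more, then lift and check that the catch holds.

Emit:
apply_moves --pt "0 0 1 0 0 0 1" --pt "0 0 1 0 0 0 1" --pt "0 0 0 0 0 0 1"

```text
time: 6.58
tool_pos: [555.7, 82.0, 76.1]
tcp_rot: [180.0, 0.0, 88.6]
ft_force: [-7.0, -2.4, 16.9]
finger_gap: 0.8
grip_force: 8.3
```

Emit:
apply_moves --pt "0 0 -10 0 0 0 1" --pt "0 0 -40 0 0 0 1" --pt "0 0 -50 0 0 0 1" --pt "0 0 -50 0 0 0 1" --pt "0 0 0 0 0 0 1" --pt "0 0 0 0 0 0 1"

```text
time: 7.32
tool_pos: [555.3, 82.2, 223.9]
tcp_rot: [-180.0, -0.0, 88.6]
ft_force: [-0.7, -0.8, -0.7]
finger_gap: -0.1
grip_force: 0.0
```

```bash
python3 - <<'E'
from h import *
im=optics.snapshot("wrist");cv2.imwrite("pics/w2.png",im[:,:,::-1])
E
```

```text
(no output)
```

View pics/w2.png

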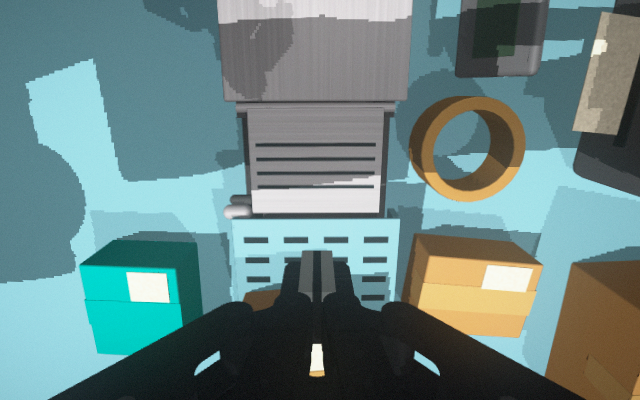

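The flap stays level after release: its sides are parallel and the free edge is at row ≈213, so it is latched. The catch knob at (238,210) must not be hit, so I'll first square and centre the carton with a side push, using the open fingers.

Emit:
apply_moves --pt "-39.6 -24 0 0 0 0 0.3" --pt "-39.6 -24 0 0 0 0 0.3" --pt "-39.6 -24 0 0 0 0 0.3" --pt "-39.6 -24 0 0 0 0 0.3" --pt "0 0 0 0 0 0.1743 0.3" --pt "0 0 0 0 0 0.1743 0.3" --pt "0 0 0 0 0 0.1743 0.3" --pt "0 0 0 0 0 0.1743 0.3" --pt "0 0 0 0 0 0.1743 0.3" --pt "0 0 0 0 0 0.1743 0.3" --pt "0 0 0 0 0 0.1743 0.3" --pt "0 0 0 0 0 0.1743 0.3" --pt "0 0 0 0 0 0.1743 0.3" --pt "0 0 0 0 0 0 0.3" --pt "0 0 0 0 0 0 0.3"

```text
time: 9.25
tool_pos: [455.0, -73.7, 223.3]
tcp_rot: [-180.0, 0.1, -1.1]
ft_force: [0.3, -0.0, -0.4]
finger_gap: 59.9
grip_force: 0.0
```

```bash
python3 - <<'E'
from h import *
import pickle
c=optics.get_calibration("wrist");im=optics.snapshot("wrist");cv2.imwrite("pics/w3.png",im[:,:,::-1]);pickle.dump(c,open("w3.pkl","wb"))
s=sensors.sense();print(s["time"],s["tool_pos"],s["tcp_rot"],s["joint_pos"])
E
```

```text
9.3 [455.15609478 -73.80112075 223.54505717] [-1.79979503e+02  7.21857017e-02 -1.12573896e+00] [-1.55866936e+01 -1.43033379e+01  1.06983888e+02  1.82315034e-03
  8.73944676e+01  7.55389742e+01]
```

View pics/w3.png

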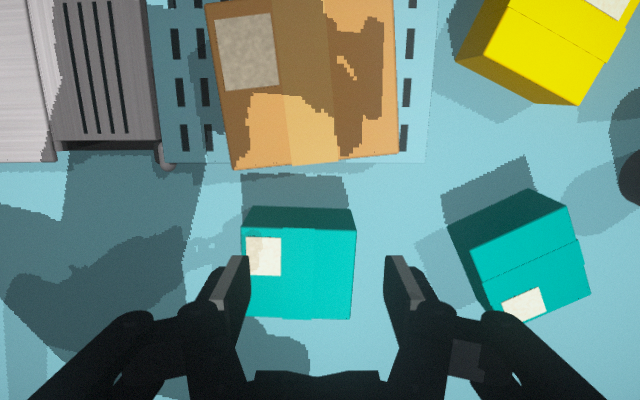

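The wrist view shows the carton's near top edge from (233,169) to (398,153), its left edge running up to (206,5), and the deck's front corner near (165,163).

```bash
python3 - <<'E'
from h import *
import pickle
c=pickle.load(open("w3.pkl","rb"))
print(ray("w",[(233,169),(398,153),(206,5)],145,c).round(1), ray("w",[(160,163),(424,162)],80,c).round(1),ray("w",[(54,161)],75.5,c))
E
```

```text
[[ 485.6  -20.6]
 [ 494.  -126.9]
 [ 582.   -13.2]] [[ 478.5   57.3]
 [ 474.8 -164.2]] [[481.97120118 154.00493372]]
```

Emit:
apply_moves --pt "0 0 40 0 0 0 0.3" --pt "0 0 40 0 0 0 0.3" --pt "0 0 40 0 0 0 0.3" --pt "0 0 13 0 0 0 0.3" --pt "5 0 0 0 0 0 0.3" --pt "5 0 0 0 0 0 0.3" --pt "4 0 0 0 0 0 0.3" --pt "3 0 0 0 0 0 0.3" --pt "3 0 0 0 0 0 0.3" --pt "3 0 0 0 0 0 0.3" --pt "3 0 0 0 0 0 0.3" --pt "3 0 0 0 0 0 0.3" --pt "3 0 0 0 0 0 0.3" --pt "3 0 0 0 0 0 0.3" --pt "0 0 0 0 0 0 0.3" --pt "0 0 0 0 0 0 0.3"

```text
time: 11.3
tool_pos: [490.9, -74.8, 91.5]
tcp_rot: [180.0, -0.0, -1.3]
ft_force: [-0.3, 0.8, -0.4]
finger_gap: 59.6
grip_force: 0.0
```

```bash
python3 - <<'E'
from h import *
s=sensors.sense();print(s["time"],s["tool_pos"],s["ft_force"])
im=cv2.cvtColor(optics.snapshot("top"),cv2.COLOR_RGB2BGR);cv2.imwrite("pics/t4.png",cv2.resize(im[135:260,180:370],None,fx=4,fy=4,interpolation=cv2.INTER_CUBIC))
E
```

```text
11.3 [490.89510232 -74.82769365  91.51315274] [-0.28232565  0.78942883 -0.38285418]
```

View pics/t4.png

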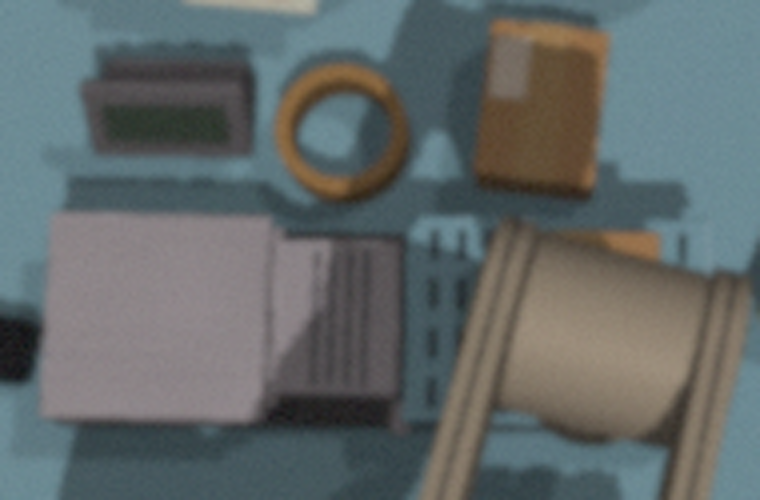

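The top view is mostly blocked by the arm, but the carton's far edge at row ≈233 looks level now. I'll back off and check it by mask.

Emit:
apply_moves --pt "-10 0 0 0 0 0 0.3" --pt "-26 0 0 0 0 0 0.3" --pt "0 0 -45 0 0 0 0.3" --pt "0 0 -45 0 0 0 0.3" --pt "0 0 -42 0 0 0 0.3" --pt "0 0 0 0 0 0 0.3" --pt "0 0 0 0 0 0 0.3"

```text
time: 12.22
tool_pos: [454.1, -73.8, 222.8]
tcp_rot: [-180.0, 0.0, -1.3]
ft_force: [0.1, -0.5, -0.5]
finger_gap: 59.7
grip_force: 0.0
```

```bash
python3 - <<'E'
from h import *
c=optics.get_calibration("wrist");im=cv2.cvtColor(optics.snapshot("wrist"),cv2.COLOR_RGB2BGR);cv2.imwrite("pics/w5.png",im)
h=cv2.cvtColor(im,cv2.COLOR_BGR2HSV);m=((h[:,:,0]>8)&(h[:,:,0]<22)&(h[:,:,1]>90)).astype(np.uint8);m[200:]=0
cs,_=cv2.findContours(cv2.morphologyEx(m,cv2.MORPH_OPEN,np.ones((5,5))),0,cv2.CHAIN_APPROX_NONE);k=max(cs,key=cv2.contourArea)
x,y,w,hh=cv2.boundingRect(k);print(x,y,w,hh)
cols=np.arange(x+12,x+w-12,6);e=[(u,np.max(k[:,0,1][k[:,0,0]==u])) for u in cols if (k[:,0,0]==u).any()]
W=ray("w",e,145,c);f=np.polyfit(W[:,1],W[:,0],1);print("slope deg",np.degrees(np.arctan(-f[0])),"x at y=-72",np.polyval(f,-72),np.abs(W[:,0]-np.polyval(f,W[:,1])).max())
print(ray("w",[(x,y+hh-10),(x+w,y+hh-10)],145,c)); s=sensors.sense();print(s["tool_pos"])
E
```

```text
215 0 188 139
slope deg -1.3404411368364653 x at y=-72 504.76481590620966 1.0241152274244882
[[ 510.94753323  -12.0300459 ]
 [ 508.08844964 -129.62490965]]
[453.6667842  -73.69919854 222.01354299]
```

The carton is square (−1.3°) and centred to about 3 mm. Now I'll go behind it.

Emit:
apply_moves --pt "33.5 30 0 0 0 0 0.3" --pt "33.5 30 0 0 0 0 0.3" --pt "33.5 30 0 0 0 0 0.3" --pt "0 0 0 0 0 -0.1745 0.3" --pt "0 0 0 0 0 -0.1745 0.3" --pt "0 0 0 0 0 -0.1745 0.3" --pt "0 0 0 0 0 -0.1745 0.3" --pt "0 0 0 0 0 -0.1745 0.3" --pt "0 0 0 0 0 -0.1745 0.3" --pt "0 0 0 0 0 -0.1745 0.3" --pt "0 0 0 0 0 -0.1745 0.3" --pt "0 0 0 0 0 -0.1745 0.3" --pt "0 0 0 0 0 0 0.3" --pt "0 0 0 0 0 0 0.3"

```text
time: 14.02
tool_pos: [552.4, -165.9, 222.2]
tcp_rot: [-179.9, -0.0, 88.4]
ft_force: [0.1, 0.1, 0.0]
finger_gap: 59.7
grip_force: 0.0
```

Emit:
apply_moves --pt "0 0 40 0 0 0 0.3" --pt "0 0 40 0 0 0 0.3" --pt "0 0 40 0 0 0 0.3" --pt "0 0 10 0 0 0 0.3" --pt "0 0 0 0 0 0 0.3" --pt "8 0 0 0 0 0 0.3" --pt "6 0 0 0 0 0 0.3" --pt "4 0 0 0 0 0 0.3" --pt "4 0 0 0 0 0 0.3" --pt "4 0 0 0 0 0 0.3" --pt "6 0 0 0 0 0 0.3" --pt "8 0 0 0 0 0 0.3" --pt "8 0 0 0 0 0 0.3" --pt "8 0 0 0 0 0 0.3" --pt "8 0 0 0 0 0 0.3" --pt "8 0 0 0 0 0 0.3" --pt "8 0 0 0 0 0 0.3" --pt "8 0 0 0 0 0 0.3" --pt "8 0 0 0 0 0 0.3"

```text
time: 16.4
tool_pos: [555.2, -69.7, 93.4]
tcp_rot: [180.0, 0.0, 88.7]
ft_force: [-0.4, -5.0, 1.5]
finger_gap: 59.9
grip_force: 0.0
```

Emit:
apply_moves --pt "8 0 0 0 0 0 0.3" --pt "8 0 0 0 0 0 0.3" --pt "8 0 0 0 0 0 0.3" --pt "8 0 0 0 0 0 0.3" --pt "8 0 0 0 0 0 0.3" --pt "8 0 0 0 0 0 0.3" --pt "8 0 0 0 0 0 0.3" --pt "8 0 0 0 0 0 0.3" --pt "8 0 0 0 0 0 0.3" --pt "8 0 0 0 0 0 0.3"

```text
time: 17.65
tool_pos: [556.9, 10.4, 93.2]
tcp_rot: [-180.0, -0.0, 88.7]
ft_force: [-0.0, -2.6, -0.4]
finger_gap: 59.9
grip_force: 0.0
```

Emit:
apply_moves --pt "8 0 0 0 0 0 0.3" --pt "8 0 0 0 0 0 0.3" --pt "8 0 0 0 0 0 0.3" --pt "8 0 0 0 0 0 0.3" --pt "8 0 0 0 0 0 0.3" --pt "8 0 0 0 0 0 0.3" --pt "8 0 0 0 0 0 0.3" --pt "8 0 0 0 0 0 0.3" --pt "8 0 0 0 0 0 0.3" --pt "8 0 0 0 0 0 0.3"

```text
time: 18.9
tool_pos: [558.8, 90.3, 93.2]
tcp_rot: [-180.0, 0.0, 88.7]
ft_force: [0.0, -3.1, -1.1]
finger_gap: 59.3
grip_force: 0.0
```

Emit:
apply_moves --pt "8 0 0 0 0 0 0.3" --pt "8 0 0 0 0 0 0.3" --pt "8 0 0 0 0 0 0.3" --pt "8 0 0 0 0 0 0.3" --pt "8 0 0 0 0 0 0.3" --pt "8 0 0 0 0 0 0.3" --pt "7 0 0 0 0 0 0.3" --pt "6 0 0 0 0 0 0.3" --pt "5 0 0 0 0 0 0.3" --pt "4 0 0 0 0 0 0.3" --pt "3 0 0 0 0 0 0.3" --pt "2 0 0 0 0 0 0.3" --pt "1 0 0 0 0 0 0.3" --pt "0 0 0 0 0 0 0.3"

```text
time: 20.65
tool_pos: [560.6, 165.8, 93.3]
tcp_rot: [-180.0, -0.0, 88.7]
ft_force: [-0.1, -1.5, -1.5]
finger_gap: 59.9
grip_force: 0.0
```

Emit:
apply_moves --pt "-5 0 0 0 0 0 0.3" --pt "-20 0 0 0 0 0 0.3" --pt "-40 0 0 0 0 0 0.3" --pt "-20 0 -40 0 0 0 0.3" --pt "-40 0 -40 0 0 0 0.3" --pt "-40 0 -40 0 0 0 0.3" --pt "-40 0 -20 0 0 0 0.3" --pt "-40 0 0 0 0 0 0.3" --pt "-40 0 0 0 0 0 0.3" --pt "0 0 0 0 0 0 0.3"

```text
time: 21.9
tool_pos: [553.4, -122.7, 233.5]
tcp_rot: [180.0, 0.0, 88.4]
ft_force: [-0.3, 0.6, -0.6]
finger_gap: 59.7
grip_force: 0.0
```

```bash
python3 - <<'E'
from h import *
im=cv2.cvtColor(optics.snapshot("top"),cv2.COLOR_RGB2BGR);cv2.imwrite("pics/t6.png",cv2.resize(im[135:260,180:370],None,fx=4,fy=4,interpolation=cv2.INTER_CUBIC))
E
```

```text
(no output)
```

View pics/t6.png

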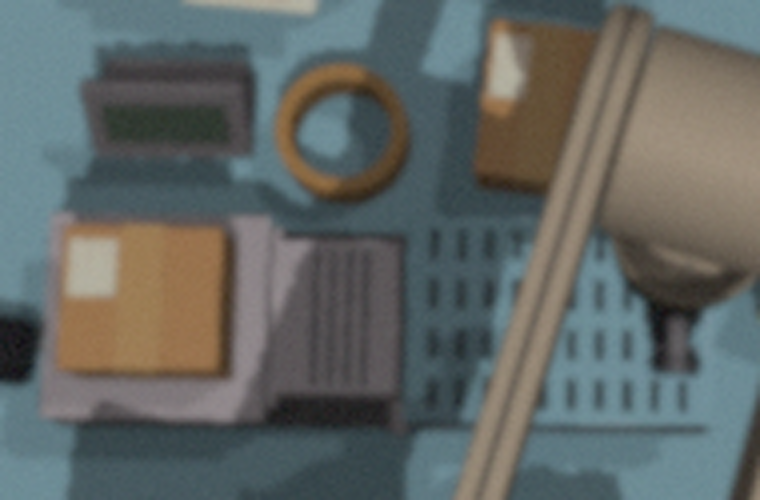

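The carton's top is at (64,226), (222,222), (224,373), (57,373), inside the plate, and the flap is still down (x 275–400). Checking this in numbers.

```bash
python3 - <<'E'
from h import *
C=ray("top",np.array([(64,226),(222,222),(224,373),(57,373)])/4+[180,135]-0.375,140.5)
print(C.round(0).tolist(),C.mean(0),rect(C)); s=sensors.sense();print(s["time"],s["ft_force"])
E
```

```text
[[612.0, 283.0], [614.0, 174.0], [509.0, 171.0], [510.0, 284.0]] [561.06055075 227.99468271] [[561.8, 227.0], [113.1, 104.6], 89.5]
21.95 [-0.44199051 -0.33160691  0.13683166]
```

```bash
python3 -c "
from bench import r
print(r.hand_in())"
```

```text
the job is handed in; nothing more can be done
None
```

The job is handed in at about 22 s: the flap is latched down, and the carton stands squarely on the weighing plate, within about 5 mm of its centre by the top camera.

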